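# Match a hinge leaf to the jamb and hold it for pinning

## Robot

A 6-joint arm with a two-finger parallel gripper is mounted at the origin on the work surface. World frame = base frame: x ahead of the robot, y to its left, z up, the work surface at z = 0. Lengths are in m, angles in degrees, forces in N, time in s.
With the tool pointing down it reaches from about 0.3 to 0.75 m from the base axis. Payload 8.5 kg.
Tool frame: the origin (TCP) lies midway between the tips of the shut fingers; the grasp point (between the pads) lies 19 mm behind it; z points along the fingers, y is the line along which they close (so a half turn about z gives the same grasp; the last joint's range is limited). The gripper opens to 85 mm and grips with 20 to 120 N. Pads are 22 mm wide; open, the fingers measure 114 mm over their backs; the gripper's body (76 mm by 85 mm) begins 54 mm behind the grasp point. The pads swing forward as they close: fully open they stand 13 mm farther back than shut.
Start: joints at [-81.033, 21.807, 74.336, -0, 83.858, -12.336], TCP at [0.2, -0.512, 0.231] pointing down, gripper open.
Joint ranges: [-178.18, 178.18], [-50.72, 133.34], [12.68, 142.11], [-81.47, 261.47], [9.98, 163.14], [-165.26, 165.26]. Speed limits (degrees/s): [136.94, 136.94, 180, 180, 180, 180].

## Interface

Orientations are given as a 3x3 rotation matrix whose columns are the frame's x, y, z axes.
In Python, from rig import env, get_image, close_job gives the robot as it stands.
- The arm moves only by the tool step_arm, never from a script. Its argument "targets" is a list of rows, each a list of 2 entries, a list of its own where there are three numbers: the shift along the tool's x, y, z as a fraction of full scale, then the turn, a rotation vector about the tool's x, y, z as a fraction of full scale. In form: [[[x, y, z], [wx, wy, wz]], ...]. A call has 1 to 10 rows; each row is the pose to reach, as a shift and turn from the pose commanded when the call began, along the tool's axes at that moment; what a row does not reach only later rows make up. Full scale, the value 1, is 0.3 m for a shift and 45 degrees for a turn. A row lasts 1/12 s, in which the tool goes at most 41.7 mm and 7.16 degrees, less where a joint would pass 70% of its speed; a pose out of reach is approached as far as the arm can. A call with a number of a shift or a turn outside -1 to 1 is refused whole. A call with a gripper value outside its range is refused whole. "jaw" is the finger opening in mm, from 0 to 85.4, set as the call begins (left out, the last holds). The fingers move at their own pace and stop on an object; "grip_force" is the grip in N (left out, the last holds). Time passes only in rows, so rows that repeat a pose let the fingers close. It gives the time, the measured TCP pose, the force, the opening and the grip force at its end, in the units of the state.
- env.observe(): the state, without advancing time (a new reading comes with each control period).
- get_image(name): name is "side" or "top"; returns a dict with "img" (420x560x3 uint8, red, green, blue), "z_map" (420x560 float32, m along the optical axis (not along the pixel's ray), 0 where there is no reading), "intrinsics" (3x3 intrinsics, pixels), "rvec" (rotation vector, rad) and "tvec" (3), from world to camera coordinates, as OpenCV has them. Camera axes: x right, y down, z forward; pixel columns grow to the right and rows downward; lengths in m; the calibration is good to about 2 mm. A picture is of the moment at which its call begins.
- close_job(): hands the job in; it is judged then, once.
The state is a dict: "time_s": time; "q": joint angles; "qvel": joint speeds; "joint_efforts": joint torques, N m; "position": TCP position; "tool_rot": TCP orientation; "ft_force": force on the tool from outside, world axes, zero at the start; "wrist_torque": the same for the moment, N m; "grip_width": finger opening in m; "gripper_force": force on a finger pad.
Only numpy, scipy, OpenCV 4.12 (cv2) and the standard library are available. Lean on these libraries where they do the work, as an engineer would, in place of code of your own. Each camera call takes 0.05 s, during which the arm holds its last target. There are 200 camera calls.

## Task

Of the three loose hinge leaves, pick up the one whose knuckle fits the gap between the two knuckles on the blue jamb block with just a little play, and lower it level into that gap so that all three knuckle holes line up, ready for a pin to be slid straight through. Finish while still holding it there, still and carried by the gripper alone, not resting or pressing on the jamb. Leave the other two leaves, the pin block, the screwdriver and the carton where they are.

Things in the scene. Friction and masses are not known exactly. Their poses are not given: they have to be found in the camera images.
- jamb: fixed blue jamb block 90 (x) x 110 (y) x 60 mm high; origin: centre of its underside, z up. A fixed hinge leaf (6 mm plate) lies on top. Its two knuckles, 18 mm outside, 10 mm bore, 15 mm long, overhang the front (-x) face; axis parallel to y at x = -59, z = 69 mm; 35 mm gap between them (y = -17.5 to +17.5), open air below; in the gap the fixed plate's edge is 12 mm from the axis
- jamb_hole (a point): point on the fixed knuckles' hole axis, in the middle of the 35 mm gap; axes as the jamb's (y along the hole axis, -x towards the loose leaf's side)
- leaf_a: loose aluminium hinge leaf flat on the bench: plate 50 (x) x 60 (y) x 6 mm; ONE knuckle, 18 mm outside, 10 mm bore, 18 mm long along y (too short for the gap), mid +x edge, its axis parallel to y at x = +37, z = +9 mm. Origin: middle of the plate's underside, z up. About 0.18 kg, centre of mass 6 to 13 mm towards the knuckle. Can be gripped across y
- leaf_b: loose aluminium hinge leaf flat on the bench: plate 50 (x) x 60 (y) x 6 mm; ONE knuckle, 18 mm outside, 10 mm bore, 30 mm long along y (the one that fits the 35 mm gap, 2.5 mm play each side), mid +x edge, its axis parallel to y at x = +37, z = +9 mm. Origin: middle of the plate's underside, z up. About 0.18 kg, centre of mass 6 to 13 mm towards the knuckle. Can be gripped across y
- leaf_c: loose aluminium hinge leaf flat on the bench: plate 50 (x) x 60 (y) x 6 mm; ONE knuckle, 18 mm outside, 10 mm bore, 42 mm long along y (too long for the gap), mid +x edge, its axis parallel to y at x = +37, z = +9 mm. Origin: middle of the plate's underside, z up. About 0.18 kg, centre of mass 6 to 13 mm towards the knuckle. Can be gripped across y
- leaf_b_hole (a point): centre of leaf_b's knuckle hole, in the middle of its length; axes as leaf_b's (y along the hole). Leaf_b is matched when this lies on jamb_hole with both y axes parallel, its plate reaching out to the jamb's -x side
- pin_block: bystander: wooden block 50 x 90 x 30 mm with three steel hinge pins (6 mm thick, tops 64 mm high) standing in it; origin: centre of its underside
- driver: bystander: screwdriver lying on the bench, 0.2 m long in its own x, red handle to -x; origin: under its middle
- carton: bystander: open cardboard carton 130 x 160 x 50 mm with small white plastic parts; origin: centre of its underside
Not all that is in view belongs to the job. Leave any pink look-alike of the leaf_b alone. There is more than one size of the jamb; the job needs the smaller.

How it is judged (in metres and radians):
On the way:
1. the fitting leaf is lifted clear of the bench in the gripper (height (world z) of leaf_b above 0.03 m and contact force between the fingers and leaf_b above 2 N and distance between leaf_b_hole and jamb_hole above 0.02 m), for 0.2 s.
At the end, for the whole second after the job is handed in: leaf_b's hole centre within 2.5 mm of the fixed hole axis in x and in z and 4 mm of the gap's middle in y (jamb axes); y axes parallel within 0.06 rad, plate level within 0.15; gripped (over 2 N), pressing on the jamb under 1.2 N, off the bench, slower than 10 mm/s, through the last second (x of leaf_b_hole in the frame of jamb_hole between -0.0025 and 0.0025 m and z of leaf_b_hole in the frame of jamb_hole between -0.0025 and 0.0025 m and y of leaf_b_hole in the frame of jamb_hole between -0.004 and 0.004 m and angle between the y axis of leaf_b and the y axis of jamb, either way round below 0.06 rad and angle between leaf_b's own z axis and vertical below 0.15 rad and contact force between the fingers and leaf_b above 2 N and contact force between leaf_b and jamb below 1.2 N and contact force between leaf_b and table below 0.1 N and linear speed of leaf_b below 0.01 m/s); the arm keeps its last pose, push and grip.
It fails at once if one of the other two leaves is shifted more than 20 mm (distance of any of leaf_a, leaf_c from where it was at the start of the episode above 0.02 m).
It fails at once if the pin block, the screwdriver or the carton is shifted more than 20 mm (distance of any of pin_block, driver, carton from where it was at the start of the episode above 0.02 m).
It also fails if it takes over 38 s, if anything falls off the work surface, if the arm or the gripper's body presses on something with over 40 N, if the wrist force passes 120 N, or if a joint passes its speed limit or range.

## Working session

There is one attempt and no reset: what is moved stays moved. The work goes in short steps, Python scripts to look and compute and a tool call to move; the robot and the scene stay as the last step left them, time stands still between calls to the robot, and variables do not carry over. Pictures are saved under pics/ and viewed, at most 10 in all, crops included, and the job is handed in when it is done.

Besides the shell and the picture viewer there is one more tool, called after "Request:" as a command line: name --argument value ..., lists and objects as JSON in quotes. step_arm: Moves the arm, as the interface text tells. Its arguments: {"type":"object","properties":{"targets":{"type":"array","items":{"type":"array"}},"jaw":{"type":"number"},"grip_force":{"type":"number"}},"required":["targets"]}

```bash
mkdir -p pics; cat > h.py <<'E'
import numpy as np,cv2
from rig import env,get_image,close_job
def cam(n):
    d=get_image(n); R=cv2.Rodrigues(np.array(d['rvec'],float))[0]; t=np.array(d['tvec'],float).ravel()
    K=np.array(d['intrinsics'],float); z=d['z_map']; v,u=np.mgrid[:z.shape[0],:z.shape[1]]
    P=np.stack([(u-K[0,2])/K[0,0]*z,(v-K[1,2])/K[1,1]*z,z],-1)
    W=(P-t)@R; W[z==0]=np.nan
    return d['img'],W,K,R,t
def plane(uv,h,K,R,t):
    uv=np.atleast_2d(uv).astype(float); d=np.c_[uv,np.ones(len(uv))]@np.linalg.inv(K).T@R; c=-R.T@t
    return c+d*((h-c[2])/d[:,2])[:,None]
E
python3 - <<'E'
from h import *
for n in('top','side'):
    i,W,K,R,t=cam(n); cv2.imwrite(f'pics/{n}0.png',i[:,:,::-1]); print(n,K[0,0],-R.T@t,R[2]); np.savez(f'{n}0.npz',i=i,W=W,K=K,R=R,t=t)
print(env.observe())
E
```

```text
top 411.439692953867 [0.48845728 0.04375479 1.10710292] [ 0.09178494  0.01138815 -0.99571373]
side 414.98694610818217 [0.5381994  0.75491062 0.72533667] [ 0.0217225  -0.74135789 -0.67075824]
{'time_s': 0.1, 'q': array([-8.10340892e+01,  2.18380162e+01,  7.43796093e+01,  6.99659226e-04,
        8.38586180e+01, -1.23369687e+01]), 'qvel': array([ 0.00873281, -0.08956498, -0.02193488, -0.07515415,  0.08401531,
       -0.07702109]), 'joint_efforts': array([ 4.73489868e-03, -4.49221945e+01, -2.31654060e+01, -8.40585790e-05,
        3.67700428e-03,  4.60412252e-05]), 'position': array([ 0.19976193, -0.51215657,  0.23076993]), 'tool_rot': array([[ 9.31673477e-01,  3.63296703e-01, -1.95392259e-04],
       [ 3.63296635e-01, -9.31672594e-01,  1.31633175e-03],
       [ 2.96177370e-04, -1.29737672e-03, -9.99999115e-01]]), 'ft_force': array([-0.33962224,  0.17687932,  0.54322776]), 'wrist_torque': array([ 0.02868224, -0.02282906,  0.04926271]), 'gripper_force': 0.0, 'grip_width': 0.08490768743474202}
```

View pics/top0.png

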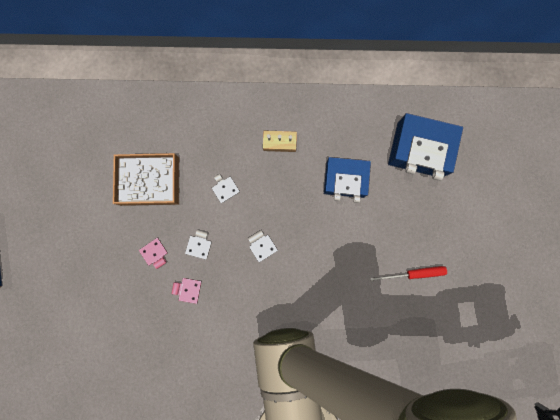

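View pics/side0.png

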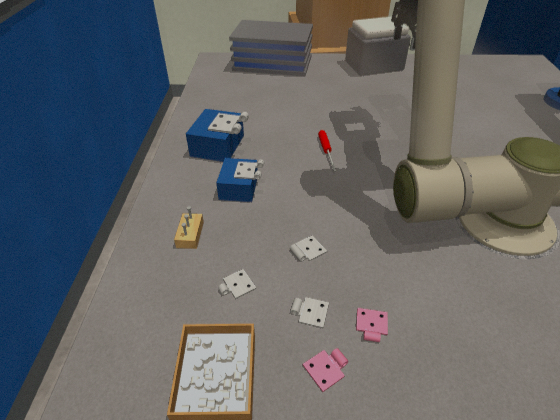

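The top view shows three white leaves at about (225,188), (198,245) and (262,247). The small jamb is at (347,178), with its knuckles facing down the picture (-x). The pink leaves and the large jamb are decoys.

```bash
cat > m.py <<'E'
from h import *
for n,rois in(('top',dict(p=(205,170,245,205),q=(180,225,216,265),r=(244,228,282,266),jamb=(330,168,368,204))),('side',dict(p=(212,265,262,302),q=(285,290,335,332),r=(285,230,332,265)))):
    D=np.load(n+'0.npz'); i,W,K,R,t=[D[k] for k in'iWKRt']
    hsv=cv2.cvtColor(i,cv2.COLOR_RGB2HSV); m=((hsv[...,2]>165)&(hsv[...,1]<60)).astype(np.uint8)
    for k,(a,b,c,d) in rois.items():
        s=np.zeros_like(m); s[b:d,a:c]=m[b:d,a:c]
        nl,L,st,_=cv2.connectedComponentsWithStats(s)
        s=(L==1+st[1:,4].argmax()); z=W[s]; 
        c0=max(cv2.findContours(s.astype(np.uint8),cv2.RETR_EXTERNAL,cv2.CHAIN_APPROX_NONE)[0],key=cv2.contourArea)
        pts=z[np.isfinite(z[:,2])]
        print(n,k,s.sum(),'mean',pts.mean(0).round(4),'z pct',np.percentile(pts[:,2],[5,25,50,75,95]).round(4))
D=np.load('top0.npz');i=D['i'][:,:,::-1]
f=lambda a,b,c,d:cv2.resize(i[b:d,a:c],(390,290),interpolation=cv2.INTER_CUBIC)
cv2.imwrite('pics/crop0.png',np.vstack([np.hstack([f(199,170,251,209),f(172,225,224,264)]),np.hstack([f(236,227,288,266),f(321,160,373,199)])]))
E
python3 m.py
```

```text
top p 412 mean [0.6475 0.2123 0.0057] z pct [0.0011 0.0036 0.0051 0.007  0.0142]
top q 460 mean [0.492  0.2766 0.0062] z pct [0.0017 0.0036 0.0053 0.007  0.0163]
top r 485 mean [0.4941 0.1074 0.0067] z pct [0.0017 0.0038 0.0054 0.0075 0.0174]
top jamb 481 mean [ 0.6545 -0.1101  0.0658] z pct [0.0621 0.0641 0.0652 0.0666 0.074 ]
side p 462 mean [0.6441 0.2097 0.0059] z pct [0.0039 0.005  0.0058 0.0068 0.0081]
side q 575 mean [0.4875 0.2767 0.0059] z pct [0.0039 0.005  0.0058 0.0067 0.008 ]
side r 405 mean [0.4915 0.105  0.0072] z pct [0.0038 0.005  0.006  0.007  0.0174]
```

View pics/crop0.png

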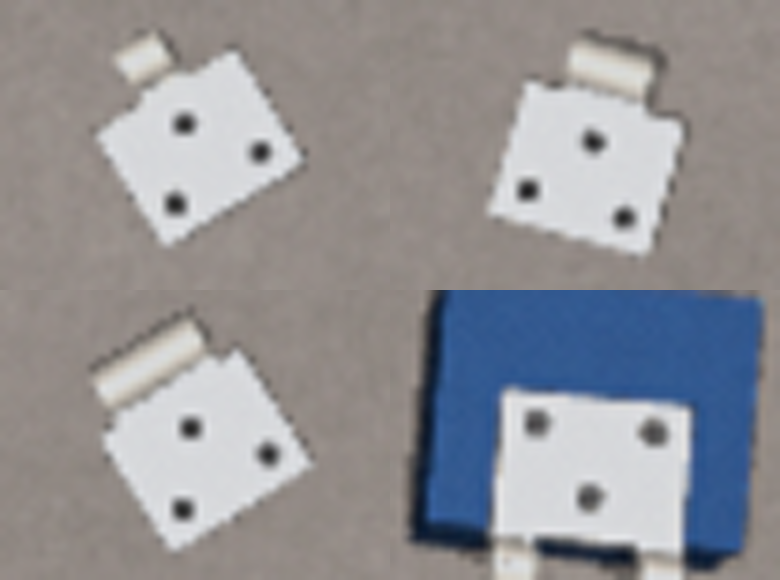

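Cropped, the knuckle lengths order as top-left short, top-right medium (about 11.3 px × 2.65 = 30 mm) and bottom-left long. So leaf_b is the one at top-view (198,245).

```bash
cat > m2.py <<'E'
from h import *
def big(s):
    nl,L,st,_=cv2.connectedComponentsWithStats(s.astype(np.uint8)); return L==1+st[1:,4].argmax()
def rect(uv,h,K,R,t):
    P=plane(uv,h,K,R,t)[:,:2]; c,s,a=cv2.minAreaRect((P*1000).astype(np.float32)); return np.round(c,1),np.round(s,1),round(a,1)
def up(i,roi,f=8):
    a,b,c,d=roi; return cv2.resize(i[b:d,a:c],None,fx=f,fy=f,interpolation=cv2.INTER_CUBIC)
def cnt(s,roi,f=8):
    c=max(cv2.findContours(s.astype(np.uint8),cv2.RETR_EXTERNAL,cv2.CHAIN_APPROX_NONE)[0],key=cv2.contourArea)[:,0].astype(float)
    return (c+.5)/f-.5+np.array(roi[:2])
if __name__=='__main__':
  for n,rq,rj in(('top',(180,225,216,265),(318,148,378,208)),('side',(285,290,335,332),(210,150,275,208))):
    D=np.load(n+'0.npz'); i,W,K,R,t=[D[k] for k in'iWKRt']; C=(K,R,t)
    U=up(i,rq).astype(int); w=U.min(2)>175
    w=big(w); warm=U[...,0]-U[...,2]
    pl=big(w&(warm<6)); pl=big(cv2.morphologyEx(pl.astype(np.uint8),cv2.MORPH_OPEN,np.ones((40,40))))
    kn=big((U.min(2)>165)&(warm>=8)&~cv2.dilate(pl.astype(np.uint8),np.ones((7,7))).astype(bool))
    print(n,'plate',rect(cnt(pl,rq),.006,*C),'kn',rect(cnt(kn,rq),.014,*C))
    a,b,c,d=rj
    U=up(i,rj); hs=cv2.cvtColor(U,cv2.COLOR_RGB2HSV)
    bl=big((hs[...,1]>120)&(hs[...,0]>95)&(hs[...,0]<125)&(hs[...,2]>(120 if n=='top' else 0)))
    wh=(U.min(2)>165)
    wh=big(wh)
    both=big(cv2.morphologyEx((bl|wh).astype(np.uint8),cv2.MORPH_OPEN,np.ones((60,60))))
    plj=big(cv2.morphologyEx(wh.astype(np.uint8),cv2.MORPH_OPEN,np.ones((90,90))))
    print(' jamb top',rect(cnt(both,rj),.060,*C),'plate',rect(cnt(plj,rj),.066,*C),'all white',rect(cnt(wh,rj),.066,*C))
    o=U.copy()
    for m_,col in((both,(255,0,0)),(plj,(0,255,0)),(wh,(255,255,0))):
        cv2.drawContours(o,cv2.findContours(m_.astype(np.uint8),0,2)[0],-1,col,1)
    o2=up(i,rq).copy()
    for m_,col in((pl,(255,0,0)),(kn,(0,160,0))): cv2.drawContours(o2,cv2.findContours(m_.astype(np.uint8),0,2)[0],-1,col,1)
    H=300; res=np.hstack([cv2.resize(x,(int(x.shape[1]*H/x.shape[0]),H)) for x in(o,o2)]); globals()[n]=np.pad(res,((0,0),(0,800-res.shape[1]),(0,0)))
  cv2.imwrite('pics/seg.png',np.vstack([top,side])[:,:,::-1])
E
python3 m2.py
```

```text
top plate (array([488. , 275.7]), array([52.6, 58.8]), 1.3) kn (array([518.2, 271.2]), array([29.4,  6.4]), 73.2)Traceback (most recent call last):
  File "m2.py", line 25, in <module>
    plj=big(cv2.morphologyEx(wh.astype(np.uint8),cv2.MORPH_OPEN,np.ones((90,90))))
  File "m2.py", line 3, in big
    nl,L,st,_=cv2.connectedComponentsWithStats(s.astype(np.uint8)); return L==1+st[1:,4].argmax()
                                                                                ~~~~~~~~~~~~~~~^^
ValueError: attempt to get argmax of an empty sequence
```

```bash
sed -i 's/np.ones((40,40))/cv2.getStructuringElement(2,(60,60))/; s/np.ones((60,60))/cv2.getStructuringElement(2,(50,50))/; s/np.ones((90,90))/cv2.getStructuringElement(2,(60,60))/' m2.py; python3 m2.py
```

```text
top plate (array([486.5, 277.8]), array([59.5, 48.9]), 75.5) kn (array([518.2, 271.2]), array([29.4,  6.4]), 73.2)
 jamb top (array([ 679.3, -112.9]), array([107.9,  87.9]), 85.6) plate (array([ 656.5, -111.3]), array([64.5, 50.3]), 85.0) all white (array([ 655.7, -111. ]), array([64.8, 52.9]), 86.0)Traceback (most recent call last):
  File "m2.py", line 16, in <module>
    pl=big(w&(warm<6)); pl=big(cv2.morphologyEx(pl.astype(np.uint8),cv2.MORPH_OPEN,cv2.getStructuringElement(2,(60,60))))
                           ~~~^^^^^^^^^^^^^^^^^^^^^^^^^^^^^^^^^^^^^^^^^^^^^^^^^^^^^^^^^^^^^^^^^^^^^^^^^^^^^^^^^^^^^^^^^^^
  File "m2.py", line 3, in big
    nl,L,st,_=cv2.connectedComponentsWithStats(s.astype(np.uint8)); return L==1+st[1:,4].argmax()
                                                                                ~~~~~~~~~~~~~~~^^
ValueError: attempt to get argmax of an empty sequence
```

The leaf_b plate measures 59.5×48.9 mm (60×50 expected), centred at (0.4865, 0.2778) with yaw -14.5°. The jamb top is 108×88 mm (110×90 expected), centred at (0.679, -0.113) with yaw -4.4°. Both fit, so I'll move over the leaf.

Request:
step_arm --targets '[[[0.62,-0.7,0],[0,0,0]],[[0.62,-0.7,0],[0,0,0]],[[0.62,-0.7,0],[0,0,0]],[[0.62,-0.7,0],[0,0,0]],[[0.62,-0.7,0],[0,0,0]],[[0.62,-0.7,0],[0,0,0]],[[0.62,-0.7,0],[0,0,0]],[[0.62,-0.7,0],[0,0,0]]]' --jaw 70

```text
time_s: 0.77
position: [0.2974, -0.2445, 0.2313]
tool_rot: [[0.93, 0.367, 0.0], [0.367, -0.93, 0.002], [0.001, -0.001, -1.0]]
ft_force: [0.5, 0.3, 0.7]
grip_width: 0.0701
gripper_force: 0.0
```

Request:
step_arm --targets '[[[0.62,-0.7,0],[0,0,0]],[[0.62,-0.7,0],[0,0,0]],[[0.62,-0.7,0],[0,0,0]],[[0.62,-0.7,0],[0,0,0]],[[0.62,-0.7,0],[0,0,0]],[[0.62,-0.7,0],[0,0,0]],[[0.62,-0.7,0],[0,0,0]],[[0.62,-0.7,0],[0,0,0]]]'

```text
time_s: 1.43
position: [0.3946, 0.0179, 0.2312]
tool_rot: [[0.93, 0.368, 0.0], [0.368, -0.93, 0.001], [0.001, -0.001, -1.0]]
ft_force: [-0.7, 0.1, -1.2]
grip_width: 0.0698
gripper_force: 0.0
```

Request:
step_arm --targets '[[[0.62,-0.7,0.3],[0,0,0.8]],[[0.62,-0.7,0.3],[0,0,0.8]],[[0.62,-0.7,0.3],[0,0,0.8]],[[0.62,-0.7,0.3],[0,0,0.8]],[[0.62,-0.7,0.3],[0,0,0.8]],[[0.62,-0.7,0.3],[0,0,0.8]],[[0.62,-0.7,0.3],[0,0,0.8]],[[0.62,-0.7,0.3],[0,0,0.8]],[[0.62,-0.7,0.3],[0,0,0.8]],[[0.62,-0.7,0.3],[0,0,0.8]]]'

```text
time_s: 2.27
position: [0.4909, 0.2776, 0.14]
tool_rot: [[0.968, -0.252, -0.002], [-0.252, -0.968, -0.001], [-0.002, 0.001, -1.0]]
ft_force: [-0.1, 0.2, 0.8]
grip_width: 0.0697
gripper_force: 0.0
```

Request:
step_arm --targets '[[[0.016,0.003,0.2],[0,0,0]],[[0.016,0.003,0.2],[0,0,0]],[[0.016,0.003,0.3],[0,0,0]],[[0.016,0.003,0.38],[0,0,0]],[[0.016,0.003,0.42],[0,0,0]],[[0.016,0.003,0.42],[0,0,0]],[[0.016,0.003,0.42],[0,0,0]],[[0.016,0.003,0.42],[0,0,0]]]'

```text
time_s: 2.93
position: [0.4961, 0.2746, 0.0168]
tool_rot: [[0.967, -0.255, 0.002], [-0.255, -0.967, 0.001], [0.002, -0.001, -1.0]]
ft_force: [-0.8, -0.7, 0.1]
grip_width: 0.07
gripper_force: 0.0
```

```bash
python3 - <<'E'
from h import *
o=[]
for n,(a,b,c,d) in(('top',(150,195,250,295)),('side',(260,240,360,340))):
    i=cam(n)[0]; o.append(cv2.resize(i[b:d,a:c],(400,400),interpolation=cv2.INTER_CUBIC))
cv2.imwrite('pics/g1.png',np.hstack(o)[:,:,::-1]); print(env.observe()['position'])
E
```

```text
[0.49597296 0.2749904  0.01676925]
```

View pics/g1.png

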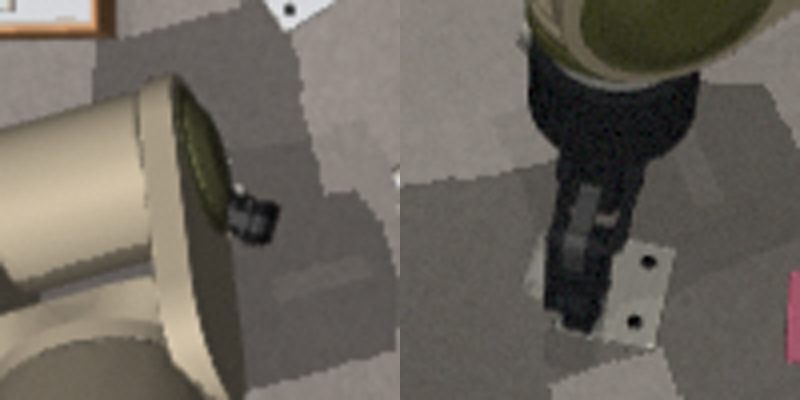

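The finger sits beside leaf_b, straddling the plate a little towards the knuckle, as planned. Next I'll descend slowly and feel for the bench.

Request:
step_arm --targets '[[[0,0,0.013],[0,0,0]],[[0,0,0.026],[0,0,0]],[[0,0,0.035],[0,0,0]],[[0,0,0.04],[0,0,0]],[[0,0,0.045],[0,0,0]],[[0,0,0.05],[0,0,0]],[[0,0,0.05],[0,0,0]]]'

```text
time_s: 3.62
position: [0.4951, 0.2751, 0.0]
tool_rot: [[0.967, -0.254, -0.0], [-0.254, -0.967, -0.0], [-0.0, 0.0, -1.0]]
ft_force: [0.5, -0.5, 0.8]
grip_width: 0.0701
gripper_force: 0.0
```

Request:
step_arm --targets '[[[0,0,0.003],[0,0,0]],[[0,0,0.006],[0,0,0]],[[0,0,0.006],[0,0,0]]]'

```text
time_s: 3.87
position: [0.4952, 0.2751, -0.0016]
tool_rot: [[0.967, -0.254, -0.0], [-0.254, -0.967, -0.0], [-0.0, 0.0, -1.0]]
ft_force: [-0.3, 0.0, 0.5]
grip_width: 0.0699
gripper_force: 0.0
```

Request:
step_arm --targets '[[[0,0,0.003],[0,0,0]],[[0,0,0.006],[0,0,0]],[[0,0,0.006],[0,0,0]]]'

```text
time_s: 4.12
position: [0.4951, 0.2752, -0.0034]
tool_rot: [[0.967, -0.254, -0.0], [-0.254, -0.967, -0.0], [-0.0, 0.0, -1.0]]
ft_force: [0.3, 0.7, -0.2]
grip_width: 0.0701
gripper_force: 0.0
```

Request:
step_arm --targets '[[[0,0,0.004],[0,0,0]],[[0,0,0.007],[0,0,0]],[[0,0,0.007],[0,0,0]]]'

```text
time_s: 4.37
position: [0.4951, 0.2751, -0.0056]
tool_rot: [[0.967, -0.254, -0.0], [-0.254, -0.967, -0.0], [-0.0, 0.0, -1.0]]
ft_force: [0.3, -0.5, 0.9]
grip_width: 0.0698
gripper_force: 0.0
```

Request:
step_arm --targets '[[[0,0,0.004],[0,0,0]],[[0,0,0.004],[0,0,0]]]'

```text
time_s: 4.53
position: [0.4951, 0.2752, -0.0068]
tool_rot: [[0.967, -0.254, -0.0], [-0.254, -0.967, -0.0], [-0.0, 0.0, -1.0]]
ft_force: [-0.4, 0.4, 0.4]
grip_width: 0.0697
gripper_force: 0.0
```

Request:
step_arm --targets '[[[0,0,0.004],[0,0,0]],[[0,0,0.004],[0,0,0]]]'

```text
time_s: 4.7
position: [0.4953, 0.2752, -0.0076]
tool_rot: [[0.967, -0.254, 0.0], [-0.254, -0.967, 0.0], [0.0, -0.0, -1.0]]
ft_force: [0.8, -1.2, 1.8]
grip_width: 0.07
gripper_force: 1.0
```

Contact came at about -7.6 mm, which matches the linkage estimate. I'll raise 4 mm and close.

Request:
step_arm --targets '[[[0,0,-0.013],[0,0,0]],[[0,0,-0.013],[0,0,0]]]'

```text
time_s: 4.87
position: [0.4955, 0.2753, -0.0033]
tool_rot: [[0.967, -0.254, 0.001], [-0.254, -0.967, 0.0], [0.001, -0.0, -1.0]]
ft_force: [-0.4, 0.8, 0.6]
grip_width: 0.0703
gripper_force: 0.0
```

Request:
step_arm --targets '[[[0,0,0],[0,0,0]],[[0,0,0],[0,0,0]],[[0,0,0],[0,0,0]],[[0,0,0],[0,0,0]],[[0,0,0],[0,0,0]],[[0,0,0],[0,0,0]]]' --jaw 40 --grip_force 60

```text
time_s: 5.37
position: [0.4954, 0.2753, -0.003]
tool_rot: [[0.967, -0.253, 0.001], [-0.253, -0.967, 0.0], [0.001, -0.001, -1.0]]
ft_force: [-2.2, -0.2, 8.3]
grip_width: 0.0577
gripper_force: 62.7
```

Request:
step_arm --targets '[[[0,0,-0.03],[0,0,0]],[[0,0,-0.08],[0,0,0]],[[0,0,-0.16],[0,0,0]],[[0,0,-0.25],[0,0,0]],[[0,0,-0.35],[0,0,0]],[[0,0,-0.45],[0,0,0]],[[0,0,-0.5],[0,0,0]],[[0,0,-0.5],[0,0,0]],[[0,0,-0.5],[0,0,0]]]'

```text
time_s: 6.12
position: [0.495, 0.2751, 0.1461]
tool_rot: [[0.967, -0.254, 0.0], [-0.254, -0.967, 0.0], [0.0, -0.0, -1.0]]
ft_force: [0.5, 0.5, -2.8]
grip_width: 0.0577
gripper_force: 64.8
```

```bash
python3 - <<'E'
from h import *
i,W,K,R,t=cam('side'); b,a=220,230
cv2.imwrite('pics/g2.png',cv2.resize(i[130:330,240:440],(600,600),interpolation=cv2.INTER_CUBIC)[:,:,::-1]); s=env.observe(); print(s['position'],s['grip_width'],s['gripper_force'],s['ft_force'])
E
```

```text
[0.49455966 0.27494897 0.14501419] 0.05725596086162787 64.76155042648315 [-0.42457024 -1.2560425  -1.89542354]
```

View pics/g2.png

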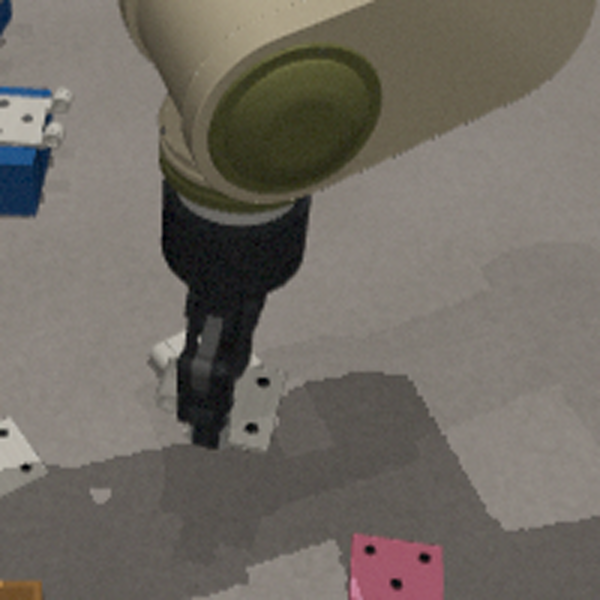

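The leaf is held, roughly level and clear of the bench. I'll carry it to a hover over the gap.

Request:
step_arm --targets '[[[0.03,0.05,0],[0,0,0]],[[0.08,0.14,0],[0,0,0]],[[0.14,0.25,0],[0,0,0]],[[0.2,0.36,0],[0,0,0]],[[0.26,0.46,0],[0,0,0]],[[0.3,0.54,0],[0,0,0]],[[0.319,0.573,0],[0,0,0]],[[0.319,0.573,0],[0,0,0]]]'

```text
time_s: 6.83
position: [0.5441, 0.0825, 0.1444]
tool_rot: [[0.966, -0.257, -0.003], [-0.257, -0.966, -0.0], [-0.003, 0.001, -1.0]]
ft_force: [-0.2, 0.4, -1.6]
grip_width: 0.0571
gripper_force: 64.8
```

Request:
step_arm --targets '[[[0.03,0.05,0],[0,0,-0.05]],[[0.08,0.14,0],[0,0,-0.1]],[[0.14,0.25,0],[0,0,-0.15]],[[0.2,0.36,0.02],[0,0,-0.2]],[[0.26,0.46,0.05],[0,0,-0.229]],[[0.3,0.54,0.08],[0,0,-0.229]],[[0.319,0.573,0.11],[0,0,-0.229]],[[0.319,0.573,0.117],[0,0,-0.229]],[[0.319,0.573,0.117],[0,0,-0.229]],[[0.319,0.573,0.117],[0,0,-0.229]]]'

```text
time_s: 7.67
position: [0.5929, -0.104, 0.1108]
tool_rot: [[0.997, -0.075, -0.001], [-0.075, -0.997, 0.001], [-0.001, -0.001, -1.0]]
ft_force: [-0.6, 0.4, -1.6]
grip_width: 0.0574
gripper_force: 64.8
```

```bash
python3 - <<'E'
from h import *
o=[]
for n,(a,b,c,d) in(('top',(300,140,400,240)),('side',(200,120,300,220))):
    i,W,K,R,t=cam(n); np.savez(n+'1.npz',i=i,W=W,K=K,R=R,t=t); o.append(cv2.resize(i[b:d,a:c],(400,400),interpolation=cv2.INTER_CUBIC))
cv2.imwrite('pics/g3.png',np.hstack(o)[:,:,::-1]); s=env.observe(); print(s['position'],s['tool_rot'],s['ft_force'])
E
```

```text
[ 0.59314048 -0.10422919  0.11150355] [[ 9.97205338e-01 -7.47085565e-02  3.81008363e-04]
 [-7.47086088e-02 -9.97205399e-01  1.24996285e-04]
 [ 3.70605305e-04 -1.53111567e-04 -9.99999920e-01]] [-0.24892333 -0.45840278 -2.29668968]
```

View pics/g3.png

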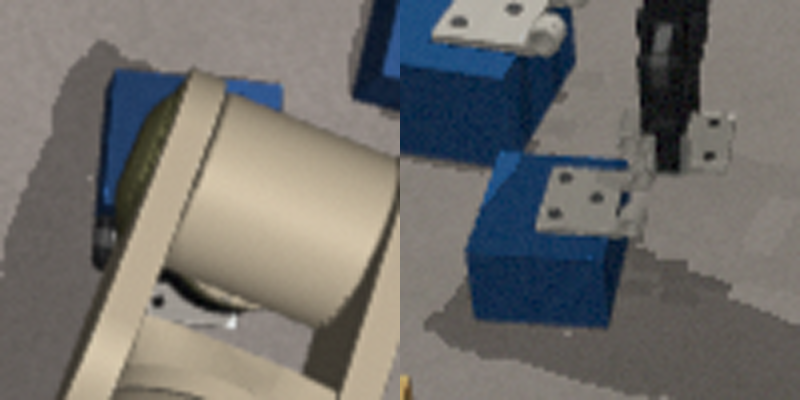

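The top view is blocked by the arm. The side view shows the leaf's rear part at about (272–285, 147–164) and the jamb plate at (234–258, 161–180), so I'll measure one against the other there.

```bash
cat > m3.py <<'E'
from h import *
from m2 import up,cnt,big
import sys
def corners(i,roi,h,C,thr,k=30):
    U=up(i,roi); w=(U.min(2)>thr); w=big(cv2.morphologyEx(w.astype(np.uint8),cv2.MORPH_OPEN,cv2.getStructuringElement(2,(k,k))))
    P=plane(cnt(w,roi),h,*C)[:,:2]*1000
    c,s,a=cv2.minAreaRect(P.astype(np.float32)); print('   thr',thr,'rect',np.round(c,1),np.round(s,1),round(a,1),'corners',cv2.boxPoints((c,s,a)).round(1).tolist())
def pl(W,roi,lo,hi,name,i):
    a,b,c,d=roi; w=W[b:d,a:c].reshape(-1,3); g=i[b:d,a:c].min(2).ravel()
    w=w[np.isfinite(w[:,2])&(w[:,2]>lo)&(w[:,2]<hi)&(g>140)]
    m=w.mean(0); A=np.c_[w[:,:2]-m[:2],np.ones(len(w))]; co=np.linalg.lstsq(A,w[:,2],rcond=None)[0]
    print(name,len(w),'mean',(m*1000).round(1),'slopes',co[:2].round(3),'sd',round(float((w[:,2]-A@co).std()*1000),2))
if __name__=='__main__':
    D=np.load('side0.npz'); i,W,C=D['i'],D['W'],(D['K'],D['R'],D['t'])
    for nm,roi,lo,hi,h,k in(('leaf bench',(285,290,335,332),-.01,.012,.006,60),('jamb plate0',(230,155,262,184),.058,.070,.066,50)):
        pl(W,roi,lo,hi,nm,i)
        for thr in(165,180): corners(i,roi,h,C,thr,k)
    D=np.load('side1.npz'); i,W,C=D['i'],D['W'],(D['K'],D['R'],D['t'])
    pl(W,(230,155,256,184),.058,.070,'jamb plate1',i)
    pl(W,(270,144,288,167),.09,.14,'leaf rear',i); pl(W,(254,144,266,167),.09,.14,'leaf front+kn',i)
    for thr in(150,165): corners(i,(270,142,290,168),.120,C,thr,20)
    print(i[155,270:290].min(1), i[144:168,280].min(1))
E
python3 m3.py
```

```text
leaf bench 596 mean [487.4 276.5   5.9] slopes [-0.002  0.005] sd 1.21Traceback (most recent call last):
  File "m3.py", line 17, in <module>
    for thr in(165,180): corners(i,roi,h,C,thr,k)
                         ~~~~~~~^^^^^^^^^^^^^^^^^
  File "m3.py", line 5, in corners
    U=up(i,roi); w=(U.min(2)>thr); w=big(cv2.morphologyEx(w.astype(np.uint8),cv2.MORPH_OPEN,cv2.getStructuringElement(2,(k,k))))
                                     ~~~^^^^^^^^^^^^^^^^^^^^^^^^^^^^^^^^^^^^^^^^^^^^^^^^^^^^^^^^^^^^^^^^^^^^^^^^^^^^^^^^^^^^^^^^
  File "m2.py", line 3, in big
    nl,L,st,_=cv2.connectedComponentsWithStats(s.astype(np.uint8)); return L==1+st[1:,4].argmax()
                                                                                ~~~~~~~~~~~~~~~^^
ValueError: attempt to get argmax of an empty sequence
```

```bash
python3 - <<'E'
s=open('m3.py').read()
s=s.replace("w=(U.min(2)>thr); w=big(","w=big(U.min(2)>thr).astype(np.uint8); w=cv2.drawContours(w,cv2.findContours(w,0,2)[0],-1,1,-1); w=big(")
open('m3.py','w').write(s)
E
python3 m3.py
```

```text
leaf bench 596 mean [487.4 276.5   5.9] slopes [-0.002  0.005] sd 1.21
   thr 165 rect [495.1 274.5] [55.6 29.5] 74.0 corners [[473.29998779296875, 251.8000030517578], [501.6000061035156, 243.6999969482422], [516.9000244140625, 297.1000061035156], [488.6000061035156, 305.29998779296875]]Traceback (most recent call last):
  File "m3.py", line 17, in <module>
    for thr in(165,180): corners(i,roi,h,C,thr,k)
                         ~~~~~~~^^^^^^^^^^^^^^^^^
  File "m3.py", line 5, in corners
    U=up(i,roi); w=big(U.min(2)>thr).astype(np.uint8); w=cv2.drawContours(w,cv2.findContours(w,0,2)[0],-1,1,-1); w=big(cv2.morphologyEx(w.astype(np.uint8),cv2.MORPH_OPEN,cv2.getStructuringElement(2,(k,k))))
                                                                                                                   ~~~^^^^^^^^^^^^^^^^^^^^^^^^^^^^^^^^^^^^^^^^^^^^^^^^^^^^^^^^^^^^^^^^^^^^^^^^^^^^^^^^^^^^^^^^
  File "m2.py", line 3, in big
    nl,L,st,_=cv2.connectedComponentsWithStats(s.astype(np.uint8)); return L==1+st[1:,4].argmax()
                                                                                ~~~~~~~~~~~~~~~^^
ValueError: attempt to get argmax of an empty sequence
```

```bash
python3 - <<'E'
import numpy as np
D=np.load('side0.npz')['i'].min(2); print(D[311,285:335],D[170,228:266]); D=np.load('side1.npz')['i'].min(2); print(D[155,252:292]);print(D[142:170,280]);print(D[142:170,276])
E
sed -i 's/(165,180)/(145,155)/; s/(150,165)/(140,155)/' m3.py; sed -i "s/WW//; s/,60),('jamb/,40),('jamb/; s/.066,50)/.066,40)/" m3.py; python3 m3.py
```

```text
[120 119 118 117 118  87  94  86  98 107 101  96 122 123 119 164 164 166
 165 165 166 164 118  91  70 110 171 168 165 165 167 166 164 162 166 165
 170 166 162 166 168 161 108 120 120 117 118 118 120 112] [ 31  31  29  33  37  31  36  90 166 166 165 166 168 166 166 164 164 165
 166 140  98 101 123 162 161 163 138  24  46 115 131 125 120 117 118 120
 117 121]
[122 118 121  86  99 109 105  91  91 103 100  82  21  15  20  15  21  18
  69  82  90 111 108 109 108 111 111 113 112 111 100 119 119 120 119 118
 118 122 121 121]
[121 123 118 119 121 119 118 109 108 108 111 113 111 112 111 111 110 114
 121 119 114 101 111 114 111 114 109 110]
[119 118 120 116 120 122 140 107 108 108 112 108 109 108 110 103  56  44
  99 115 107 109 111 113 111 113 112 114]
leaf bench 596 mean [487.4 276.5   5.9] slopes [-0.002  0.005] sd 1.21
   thr 145 rect [487.6 275.9] [59.8 53. ] 76.3 corners [[454.79998779296875, 253.1999969482422], [506.29998779296875, 240.60000610351562], [520.4000244140625, 298.70001220703125], [469.0, 311.20001220703125]]
   thr 155 rect [487.6 276. ] [58.5 52.1] 76.6 corners [[455.39999
[... 1353 characters left out ...]
ners
    U=up(i,roi); w=big(U.min(2)>thr).astype(np.uint8); w=cv2.drawContours(w,cv2.findContours(w,0,2)[0],-1,1,-1); w=big(cv2.morphologyEx(w.astype(np.uint8),cv2.MORPH_OPEN,cv2.getStructuringElement(2,(k,k))))
                                                                                                                   ~~~^^^^^^^^^^^^^^^^^^^^^^^^^^^^^^^^^^^^^^^^^^^^^^^^^^^^^^^^^^^^^^^^^^^^^^^^^^^^^^^^^^^^^^^^
  File "m2.py", line 3, in big
    nl,L,st,_=cv2.connectedComponentsWithStats(s.astype(np.uint8)); return L==1+st[1:,4].argmax()
                                                                                ~~~~~~~~~~~~~~~^^
ValueError: attempt to get argmax of an empty sequence
```

```bash
cat > m4.py <<'E'
from h import *
def fit(n,f=None,roi=(240,135,300,185),lo=.095,hi=.145,loj=.061,hij=.0705):
    D=np.load(f or n+'1.npz'); i,W,K,R,t=[D[k] for k in'iWKRt']; g=i.min(2)
    mask=np.zeros(g.shape,bool); a,b,c,d=roi; mask[b:d,a:c]=1
    def P(m,nm):
        w=W[m]; mu=w.mean(0); A=np.c_[w[:,:2]-mu[:2],np.ones(len(w))]; co=np.linalg.lstsq(A,w[:,2],rcond=None)[0]
        print(nm,len(w),'mean',(mu*1000).round(1),'slope',co[:2].round(3),'sd',round(float((w[:,2]-A@co).std()*1000),2)); return w
    lf=mask&(W[...,2]>lo)&(W[...,2]<hi)&(g>75)
    lf=cv2.morphologyEx(lf.astype(np.uint8),cv2.MORPH_OPEN,np.ones((2,2)))
    nl,L,st,_=cv2.connectedComponentsWithStats(lf)
    for k in range(1,nl):
        if st[k,4]<15: continue
        print('bbox',st[k]); w=P(L==k,'leaf part'); q=w[:,:2]*1000; print('   minrect',cv2.minAreaRect(q.astype(np.float32)),'x',np.percentile(q[:,0],[1,99]).round(1),'y',np.percentile(q[:,1],[1,99]).round(1))
    j=np.zeros_like(mask); j[155:184,230:257]=1
    P(j&(W[...,2]>loj)&(W[...,2]<hij)&(g>90),'jamb plate')
    return lf
if __name__=='__main__': 
    fit('side')
E
python3 m4.py
```

```text
bbox [255 148  10  15  88]
 ** On entry to DLASCL parameter number  4 had an illegal value
 ** On entry to DLASCL parameter number  4 had an illegal valueTraceback (most recent call last):
  File "m4.py", line 18, in <module>
    fit('side')
    ~~~^^^^^^^^
  File "m4.py", line 13, in fit
    print('bbox',st[k]); w=P(L==k,'leaf part'); q=w[:,:2]*1000; print('   minrect',cv2.minAreaRect(q.astype(np.float32)),'x',np.percentile(q[:,0],[1,99]).round(1),'y',np.percentile(q[:,1],[1,99]).round(1))
                           ~^^^^^^^^^^^^^^^^^^
  File "m4.py", line 6, in P
    w=W[m]; mu=w.mean(0); A=np.c_[w[:,:2]-mu[:2],np.ones(len(w))]; co=np.linalg.lstsq(A,w[:,2],rcond=None)[0]
                                                                      ~~~~~~~~~~~~~~~^^^^^^^^^^^^^^^^^^^^^
    x, resids, rank, s = _umath_linalg.lstsq(a, b, rcond,
                         ~~~~~~~~~~~~~~~~~~~^^^^^^^^^^^^^
                                             signature=signature)
                                             ^^^^^^^^^^^^^^^^^^^^
    raise LinAlgError("SVD did not converge in Linear Least Squares")
numpy.linalg.LinAlgError: SVD did not converge in Linear Least Squares
```

```bash
sed -i 's/w=W\[m\];/w=W[m]; w=w[np.isfinite(w[:,2])];/' m4.py; python3 m4.py
```

```text
bbox [255 148  10  15  88]
leaf part 87 mean [615.5 -97.1 122.1] slope [0.692 0.86 ] sd 9.56
   minrect ((625.0706787109375, -149.8461456298828), (20.387693405151367, 211.3515167236328), 8.963041305541992) x [601.3 637.5] y [-252.7  -45.5]
bbox [272 149  13  16 165]
leaf part 165 mean [ 570.6 -122.7  100. ] slope [-0.322  0.719] sd 14.08
   minrect ((574.1864624023438, -184.8232421875), (34.144432067871094, 227.4517059326172), 0.13326908648014069) x [557.2 586.4] y [-291.8  -71.9]
jamb plate 292 mean [ 654.7 -109.1   65.6] slope [ 0.    -0.004] sd 1.41
```

```bash
sed -i "s/w=w\[np.isfinite(w\[:,2\])\];/w=w[np.abs(w[:,2]-np.nanmedian(w[:,2]))<.007];/" m4.py; python3 m4.py; python3 - <<'E'
import numpy as np
W=np.load('side1.npz')['W']
np.set_printoptions(linewidth=200)
print((W[145:168,253:288,2]*1000).round(0).astype(int))
E
```

```text
bbox [255 148  10  15  88]
leaf part 45 mean [615.2 -93.3 128.7] slope [0.139 0.022] sd 3.77
   minrect ((612.1417236328125, -86.82345581054688), (18.023784637451172, 55.76690673828125), 27.97870635986328) x [601.7 626.2] y [-115.2  -61.6]
bbox [272 149  13  16 165]
leaf part 138 mean [571.3 -97.7 119.6] slope [ 0.001 -0.025] sd 1.71
   minrect ((571.4800415039062, -100.83182525634766), (59.53092956542969, 25.842975616455078), 86.40913391113281) x [557.7 583.7] y [-128.7  -71.8]
jamb plate 292 mean [ 654.7 -109.1   65.6] slope [ 0.    -0.004] sd 1.41
[[                   2                   -1                    1                    1                    3                   -2                    1                  189                  190
                   190                  191                  189                  191                  190                  191                  191                  191                  190
                   173                  129                  128                  130                   -1                   -2                    0             
[... 15929 characters left out ...]
63                   61                   62                   62                   62
                    -1                    0                   -2                    0                    1                   -1                    1                   -2                   -2
                     0                   -1                    0                    2                   -1                   -1                   -1                    1                   -1
                     0                   -1                    2                    2                   -1                    0                    0                   -1]]<stdin>:4: RuntimeWarning: invalid value encountered in cast
```

Held leaf: plate top at z = 120 mm and knuckle top at about 132 mm, so it is level, with the leaf underside 2.7 mm above the TCP. I'll lower it to just above the knuckles with small x, y corrections and look again.

Request:
step_arm --targets '[[[-0.001,0.011,0.02],[0,0,0.009]],[[-0.001,0.011,0.05],[0,0,0.009]],[[-0.001,0.011,0.08],[0,0,0.009]],[[-0.001,0.011,0.09],[0,0,0.009]],[[-0.001,0.011,0.09],[0,0,0.009]],[[-0.001,0.011,0.09],[0,0,0.009]]]'

```text
time_s: 8.27
position: [0.5925, -0.1092, 0.0837]
tool_rot: [[0.996, -0.084, -0.001], [-0.084, -0.996, 0.0], [-0.001, -0.0, -1.0]]
ft_force: [-0.1, 0.3, -1.1]
grip_width: 0.0575
gripper_force: 64.8
```

```bash
cat > m5.py <<'E'
from h import *
import sys
A=[cam('side') for _ in range(6)]
i,_,K,R,t=A[0]; W=np.nanmedian([a[1] for a in A],0); np.savez(sys.argv[1],i=i,W=W,K=K,R=R,t=t)
s=env.observe(); print(s['position'],np.degrees(np.arctan2(*s['tool_rot'][[1,0],0])),s['ft_force'],s['time_s'])
np.set_printoptions(linewidth=220)
print((np.nan_to_num(W[152:186,248:288,2])*1000).round(0).astype(int))
cv2.imwrite('pics/'+sys.argv[1]+'.png',cv2.resize(i[140:195,235:295],(600,550),interpolation=cv2.INTER_CUBIC)[:,:,::-1])
E
python3 m5.py s2
```

```text
[ 0.59269762 -0.1092626   0.08430022] -4.799169266047719 [ 0.4939318   0.13212903 -2.21161749] 8.5667
[[ 0  0  0 ... -1  0 -1]
 [-1  0  0 ... -1  0  0]
 [-1 -1  0 ...  0  0  0]
 ...
 [61 61 60 ...  0  0  0]
 [60 59 60 ... -1  0 -2]
 [58 58 60 ...  0 -1 -1]]
```

View pics/s2.png

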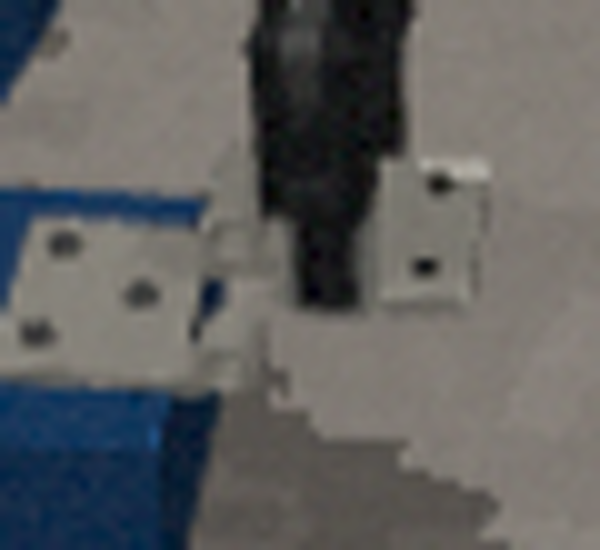

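The side view shows the leaf knuckle just above the gap, with the far jamb knuckle near crop (235,240) and the near one near (230,370). I'll measure the knuckle ends directly.

```bash
python3 - <<'E'
import numpy as np,sys
np.set_printoptions(linewidth=250,threshold=100000)
D=np.load('s2.npz'); W=D['W'];g=D['i'].min(2)
print(' '*4,np.arange(250,264))
for v in range(152,180): print(v,(np.nan_to_num(W[v,250:264,2])*1000).round(0).astype(int),' x',(np.nan_to_num(W[v,250:264,0])*1000).round(0).astype(int)[4:12],' y',(np.nan_to_num(W[v,250:264,1])*1000).round(0).astype(int)[4:12])
r=W[150:175,272:285].reshape(-1,3); r=r[(r[:,2]>.085)&(r[:,2]<.1)]*1000; q=r[r[:,2]>91]
import cv2
print(len(q),q.mean(0),cv2.minAreaRect(q[:,:2].astype(np.float32)),np.percentile(q[:,2],[10,50,90]))
A=np.c_[q[:,:2]-q[:,:2].mean(0),np.ones(len(q))]; print(np.linalg.lstsq(A,q[:,2],rcond=None)[0])
j=W[155:184,235:256].reshape(-1,3)*1000; j=j[(j[:,2]>63)&(j[:,2]<69)]; print('jamb plate',j.mean(0),cv2.minAreaRect(j[:,:2].astype(np.float32)))
E
```

```text
[250 251 252 253 254 255 256 257 258 259 260 261 262 263]
152 [  0   0   0   0  -1   1  -1   1  -1   0 167 166 167 168]  x [649 645 643 639 637 633 609 607]  y [-287 -286 -287 -285 -288 -286  -46  -48]
153 [  0   0   0   0   0   0   0  -1   0   0 164 164 164 165]  x [648 645 642 639 636 633 609 607]  y [-281 -281 -281 -282 -281 -281  -47  -47]
154 [  0  -2   1   1  -2  -1   1  -1  -1 104   0 161 161 161]  x [648 645 642 639 636 619 630 607]  y [-278 -277 -275 -277 -277 -128 -275  -47]
155 [  0   1   0   0  -1  -1   0 103 104 104 105 157 157 158]  x [647 645 641 624 621 619 616 607]  y [-271 -272 -270 -125 -123 -124 -123  -48]
156 [  0  -1   0   0   1   0 101 104 105 105 103 154 154 139]  x [647 644 627 624 621 618 616 607]  y [-264 -265 -124 -120 -118 -118 -120  -49]
157 [ -1  -1   0  -1  -1   1 101 104 105 104 104 151 151 146]  x [647 643 626 623 621 618 616 607]  y [-261 -259 -119 -115 -113 -115 -115  -49]
158 [  0   0   0   0  -1   0 103 105 105 104 104 148 148 144]  x [646 643 626 623 620 618 615 608]  y [-256 -255 -112 -110 -110 -110 -110  -50]
159 [  0  -1  -1   0   1   0 103 1
[... 2507 characters left out ...]
]  y [ -77  -79  -81  -82  -83  -79  -78 -165]
178 [62 63 63 63 63 65 64 64 64 65 67  0 -1  0]  x [630 628 625 623 620 617 615 619]  y [ -80  -78  -79  -79  -79  -78  -76 -160]
179 [60 59 59 60 62 62 13 61 62  0  0  1  0  0]  x [630 628 631 623 620 625 622 619]  y [ -78  -77 -139  -78  -78 -155 -156 -154]
158 [ 571.92611787 -109.2534197    93.09837629] ((572.0694580078125, -111.04244995117188), (64.29627227783203, 28.1253662109375), 85.77745056152344) [92.22139906 93.05151128 93.78599402]
[ 3.27943050e-02 -7.63779290e-03  9.30983763e+01]
jamb plate [ 655.93662969 -109.81841515   65.75957889] ((653.3480224609375, -112.00526428222656), (66.37478637695312, 55.44149398803711), 86.74142456054688)
```

```bash
cat > m6.py <<'E'
import numpy as np,sys
from scipy.optimize import least_squares
D=np.load(sys.argv[1]); W=D['W']*1000; yaw=np.radians(-4.7); C,S=np.cos(yaw),np.sin(yaw)
def loc(p,o=(620,-110)): d=p[:,:2]-o; return np.c_[d[:,0]*C+d[:,1]*S,-d[:,0]*S+d[:,1]*C,p[:,2]]
def f(roi,lo,hi,nm,end):
    a,b,c,d=roi; p=W[b:d,a:c].reshape(-1,3); p=loc(p[(p[:,2]>lo)&(p[:,2]<hi)&(p[:,1]>-150)&(p[:,1]<-70)])
    F=p[(p[:,2]<hi-5)&(abs(p[:,1]-end)<4)]; q=p[p[:,1]<end-2.5]
    r=least_squares(lambda k:np.hypot(q[:,0]-k[0],q[:,2]-k[1])-9,[0,hi-11],loss='soft_l1')
    print(nm,len(q),'axis x,z (local to 620,-110)',r.x.round(2),'sd',r.fun.std().round(2),'y ends',np.percentile(q[:,1],[2,98]).round(1),'end face y',np.median(F[:,1]).round(1),len(F))
L=eval(sys.argv[2]) if len(sys.argv)>2 else ((254,153,261,166),95,107,'leaf',12)
f(*L); f((255,170,262,179),68,80,'jamb near',32)
E
python3 m6.py s2.npz; cp side0.npz s0.npz; python3 - <<'E'
import numpy as np
D=np.load('side0.npz');W=D['W']*1000
np.set_printoptions(linewidth=220)
for v in range(156,182): print(v,(np.nan_to_num(W[v,250:264,2])).round(0).astype(int),'y',(np.nan_to_num(W[v,254:262,1])).round(0).astype(int),'x',(np.nan_to_num(W[v,254:262,0])).round(0).astype(int))
E
```

```text
leaf 32 axis x,z (local to 620,-110) [-3.000e-02  9.581e+01] sd 0.43 y ends [-15.7   9. ] end face y 12.7 8
jamb near 20 axis x,z (local to 620,-110) [-0.31 68.56] sd 0.55 y ends [17.8 28.7] end face y 31.2 9
156 [ 0  2 -3  2 -2  0 -1  0  1  0  0  0  1  1] y [-268 -266 -267 -265 -264 -265 -265 -266] x [647 644 641 638 635 632 629 626]
157 [ 1  0 -1  1 -1 -1 -1  0  1  3  1  1  0  1] y [-262 -261 -262 -260 -259 -257 -260 -259] x [647 644 641 638 634 631 629 625]
158 [ 0 -1 -1  1 -1 -2  0 -1  1 -1 -3 -1 -1  1] y [-257 -258 -255 -257 -253 -257 -260 -257] x [646 644 640 637 634 631 629 625]
159 [-1 -2  1 -1 -3 -1 -1  1  2  0  1  0 -2 -1] y [-254 -251 -251 -249 -248 -250 -250 -251] x [646 643 640 637 634 631 628 625]
160 [59 58 58 61 59 58 60 -1 75 79 75 77 78  3] y [-164 -166 -163 -247 -143 -136 -142 -139] x [637 634 631 637 624 621 618 615]
161 [59 61 60 61 60 60 59 -1 78 76 78 77 78 74] y [-158 -157 -159 -242 -134 -136 -133 -135] x [636 633 631 636 623 621 618 615]
162 [59 58 60 59 60 59  0  1 77 78 78 79 76 73] y [-153 -154    0 -233 -130 -128 -129 -128] x [636 633   0 636 623 620 618 
[... 1728 characters left out ...]
-85  -87  -75    0 -166] x [630 628 625 623 620 617   0 620]
177 [65 65 69 65 66 67 65 65 65 67 68  0 -1 -2] y [ -80  -80  -82  -82  -82  -80  -78 -165] x [630 628 625 623 620 617 615 620]
178 [61 62 64 61 65 65 62 66 64 66 66  0  2  0] y [ -78  -78  -82  -76  -79  -77  -77 -159] x [630 628 625 622 620 617 615 619]
179 [61 60 61 61 60 59 11 61 60  1 -1 -2  0 -1] y [ -80  -82 -141  -78  -80 -154 -157 -157] x [630 628 632 623 620 625 622 619]
180 [59 60 55 45 31 22 11  0 -2  0  0  0  2  2] y [-112 -123 -137 -150 -153 -151 -151 -151] x [634 633 631 630 627 624 622 619]
181 [60 58 52 42 30 19  4 -3 -2  2 -5  1  1 -1] y [-109 -122 -142 -150 -149 -144 -153 -145] x [634 633 632 630 627 624 622 618]
```

Relative fit in the side view: the leaf needs x -0.3 mm, y +1.5 mm and z -27.2 mm. Lowering gently.

Request:
step_arm --targets '[[[-0.001,-0.005,0],[0,0,0]],[[-0.001,-0.005,0.01],[0,0,0]],[[-0.001,-0.005,0.02],[0,0,0]],[[-0.001,-0.005,0.03],[0,0,0]],[[-0.001,-0.005,0.04],[0,0,0]],[[-0.001,-0.005,0.045],[0,0,0]],[[-0.001,-0.005,0.045],[0,0,0]]]'

```text
time_s: 9.15
position: [0.5922, -0.1076, 0.07]
tool_rot: [[0.996, -0.084, -0.001], [-0.084, -0.996, 0.0], [-0.001, -0.0, -1.0]]
ft_force: [0.3, -0.1, -1.5]
grip_width: 0.0572
gripper_force: 64.8
```

Request:
step_arm --targets '[[[0,0,0.008],[0,0,0]],[[0,0,0.016],[0,0,0]],[[0,0,0.024],[0,0,0]],[[0,0,0.032],[0,0,0]],[[0,0,0.04],[0,0,0]],[[0,0,0.0455],[0,0,0]],[[0,0,0.0455],[0,0,0]],[[0,0,0.0455],[0,0,0]]]'

```text
time_s: 9.82
position: [0.5924, -0.1077, 0.0568]
tool_rot: [[0.996, -0.084, -0.0], [-0.084, -0.996, 0.0], [-0.0, -0.0, -1.0]]
ft_force: [-0.2, -0.2, -2.4]
grip_width: 0.0577
gripper_force: 64.8
```

```bash
python3 m5.py s3 | head -3; python3 m6.py s3.npz "((254,160,262,171),68,80,'leaf',14)"; python3 - <<'E'
import numpy as np
W=np.load('s3.npz')['W']*1000
np.set_printoptions(linewidth=220)
for v in range(158,182): print(v,(np.nan_to_num(W[v,252:286,2])).round(0).astype(int),'y',(np.nan_to_num(W[v,255:261,1])).round(0).astype(int))
E
```

```text
[ 0.5924458  -0.10768262  0.05697807] -4.795768799768524 [-0.70098908 -0.10852405 -1.29006628] 10.1167
[[ 1  0  0 ...  0  1  0]
 [ 0  0  0 ...  0  0  0]
leaf 39 axis x,z (local to 620,-110) [-0.45 68.47] sd 0.5 y ends [-30.    9.7] end face y nan 0
jamb near 28 axis x,z (local to 620,-110) [-0.18 68.62] sd 0.59 y ends [11.9 28. ] end face y 31.6 8
158 [  0   0   0   1   0   0   0   0   0 152 153 153 153 153 154 153 154 154 155 130 130 130 130  84  -1   0  -1   1   0   1   0  -1   0   0] y [-254 -255 -255 -256 -256 -256]
159 [  0   0   0   0   0   0   0  -1  -1 150 149 150 150 150 150 151 150 151 150 127 127 128  84  82   0   1   0  -1  -1   0   0  -1   0   0] y [-250 -251 -251 -251 -252 -252]
160 [ 59  61  60  60  59   0  74  78  77 146 145 146 146 146 147 147 147 147 146 127 125 125  79  79  -1   1   0  -1  -1   1  -2   0   0  -1] y [-162 -163 -246 -143 -137 -139]
161 [ 60  60  61  59  60   0  76  77  78 143 142 143 142 142 140 142 145 144 145 135 123  75  76  76   0   0   0   0  -1   1   0  -1   1  -1] y [-159 -158 -240 -137 -134 -134]
162 [ 60  60  59  59  58   0  76  76  78 140 1
[... 2331 characters left out ...]
 66 66 66 66 66  0  0  0  0] y [-77 -85 -86 -87 -78 -78]
177 [66 67 66 66 66 64 64 67 67  0 -1 66 71 77 77 75 77 77 77 73 71 66 66 65 65 66 66 65 66 65  0 -1  0  0] y [-80 -81 -83 -83 -80 -79]
178 [63 64 63 63 64 64 64 65 64  1  0 64 68 73 74 72 74 75 75 69 68 64 66 65 65 65 65 66 65 66  1  0  0 -1] y [-80 -79 -79 -79 -78 -79]
179 [60 61 61 61 13 61 61 -1  0  0  0 -1 64 70 69 70 70 70 71 66 63 62 62 62 62 62 62 64 63 64 -1  0  0  0] y [ -79 -139  -79  -79 -156 -155]
180 [54 44 32 21  9  0  0  0  0  0  1  0 -1  0 61 61 62 62 63 63  0  0 -2  0  0  0  0 -1  1 60 -1  1 -2  0] y [-124 -139 -150 -151 -151 -151]
181 [52 42 31 18  6 -1  0  0  0  0 -1  0  0  0  0  0  0  0  0 -1 -1  0 -1  0  0  0 -1  0 -1 -1  0  0 -1 -1] y [-123 -139 -148 -146 -147 -146]
  return _methods._mean(a, axis=axis, dtype=dtype,
  ret = ret.dtype.type(ret / rcount)
```

View pics/s3.png

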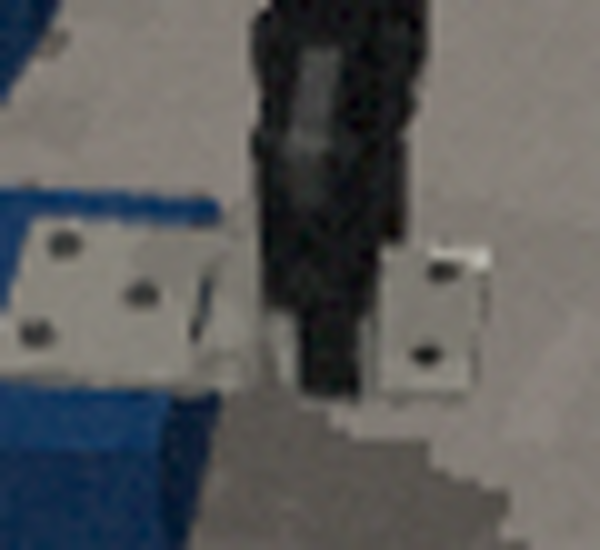

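Leaf and jamb plates are both at z≈66 mm, the knuckle axes agree within 0.3 mm in x and z, and there is no lateral force. I'll make a tiny centring nudge, settle, and check the forces.

Request:
step_arm --targets '[[[0.001,-0.002,0],[0,0,0]],[[0.001,-0.002,0],[0,0,0]],[[0.001,-0.002,0],[0,0,0]],[[0.001,-0.002,0],[0,0,0]],[[0.001,-0.002,0],[0,0,0]],[[0.001,-0.002,0],[0,0,0]],[[0.001,-0.002,0],[0,0,0]],[[0.001,-0.002,0],[0,0,0]]]'

```text
time_s: 10.78
position: [0.5928, -0.1071, 0.0569]
tool_rot: [[0.996, -0.084, -0.0], [-0.084, -0.996, 0.0], [-0.0, -0.0, -1.0]]
ft_force: [0.3, -0.3, -2.6]
grip_width: 0.0574
gripper_force: 64.8
```

```bash
python3 m5.py s4 | head -1; python3 m6.py s4.npz "((254,160,262,170),70,80,'leaf',14)" 2>/dev/null; python3 - <<'E'
from h import *
f=[]
for _ in range(15): get_image('side'); f.append(env.observe()['ft_force'])
print(np.mean(f,0),np.std(f,0)/15**.5)
E
```

```text
[ 0.59276607 -0.10710955  0.05689606] -4.801584854555611 [ 0.51290262  0.11616067 -1.77866941] 11.0833
leaf 40 axis x,z (local to 620,-110) [ 0.   68.27] sd 0.58 y ends [-30.9   9.8] end face y nan 0
jamb near 28 axis x,z (local to 620,-110) [-0.23 68.43] sd 0.48 y ends [12.5 27.8] end face y 32.1 10
[-0.04566721  0.30688494 -1.79833977] [0.13790893 0.13658324 0.09524394]
```

The wrist carries just the leaf's weight (-1.8 N) with no significant lateral force, so nothing is touching. Handing in.

```bash
python3 -c "
from rig import close_job
print(close_job())"
```

```text
the job is handed in; nothing more can be done
None
```

I handed the job in with leaf_b held level in the gap: its hole measured within about 0.3 mm of the jamb's hole axis in x and z, the y position in the gap is less certain (estimates differed by about 2 mm), and the wrist carried only the leaf's 1.8 N weight; no verdict was returned.

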